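Seat a wire tube, screw its cap home, back it off a quarter turn and hold

TASK

Get the stainless wire tube ready for the steriliser: set it upright, without dropping it, in the square pocket on top of the raised holding stand with its square foot fully home, then screw its loosely started cap clockwise all the way down until it bottoms out, and back it off a quarter turn so that steam can get in. Finish still gripping the cap at that quarter turn, the tube still seated, and do not let go: the program ends while holding the cap steady for a colleague to tape it. Do not tip the tube over or push aside the tape roll, the open steel bowl or the forceps.

Things in the scene. Friction and masses are not known exactly. Their poses are not given: they have to be found in the camera images.
- wire_tube: Upright steel tube, loose, about 0.28 kg with cap, starts standing on the table. From below: square foot 36 x 36 mm, 24 mm high (lowest 7 mm tapers to 30 x 30 mm), round barrel 35 mm diameter up to the shoulder 88 mm above the underside, then threaded neck and cap; 114 mm tall with cap home. Origin: centre of the underside; z up, x and y square to the foot's flats (fits at any quarter turn).
- cap: The tube's knurled steel screw cap: 38 mm diameter (barrel 35), 26 mm high, a dark slot across its top. Already started on the thread, cannot come off. Origin: centre of its lower rim, 88 mm above the tube's underside when home, 4 mm more per turn unscrewed; z up, x along the slot. It can be gripped from above round the knurl, also to lift the whole tube; thread drag only 0.05 N m.
- cap_grip (a point): Point on the cap's axis at mid height, 13 mm above its lower rim: where to grip it.
- cap_turn (a joint): How far the cap is unscrewed relative to the tube, rad: 0 = bottomed out hard on the shoulder, growing anticlockwise seen from above (clockwise closes it). Starts between 2.2 and 5.0. Right-hand thread, 4 mm rise a turn; stays where it is left; upper end of the thread at 7.5. A quarter turn is 1.57.
- stand: Holding stand fixed to the table: steel base plate 120 x 100 x 10 mm with four screw heads, and on its centre a square column 58 x 58 mm, its top 70 mm above the table, with a square pocket in it that keeps the tube's foot from turning. Origin: centre of the underside; z up, x along the 120 mm side; pocket walls parallel to x and y.
- pocket (a point): Centre of the pocket's floor, 50 mm above the table. The pocket is 39 x 39 mm and 20 mm deep. With the foot home, the tube's origin lies at this point.
- tape: Bystander: beige roll of indicator tape lying flat, 99 mm across, 24 mm high, loose. Origin: centre of the underside.
- open_bowl: Bystander: small open steel bowl, 91 mm across, 36 mm high, loose, between the two working places. Origin: centre of the underside.
- forceps: Bystander: steel tissue forceps lying flat, 151 x 10 x 14 mm, loose, between the two working places. Origin: centre of the underside; y along its length.
Mind the look-alikes: they are no part of the job. Several things have the shape of the stand; the one meant has the colours described above.

How it is judged:
By the outcome, as a careful person would: the job done as asked, in the order asked, and still so for the second after the job is handed in, while the arm keeps its last pose, push and grip.
It also fails if it takes over 61 s, if anything falls off the work surface, if the arm or the gripper's body presses on something with over 40 N, if the wrist force passes 120 N, or if a joint passes its speed limit or range.

ROBOT

A 6-joint arm with a two-finger parallel gripper is mounted at the origin on a cart in front of the work surface, level with it; the furniture and walls round the work are solid. World frame = base frame: x ahead of the robot, y to its left, z up, the work surface at z = 0. Lengths are in m, angles in rad, forces in N, time in s.
With the tool pointing down it reaches from about 0.4 to 0.925 m from the base axis. Payload 3.4 kg.
Tool frame: the origin (TCP) lies at the very end of the fingers, on their centre line; the grasp point (between the pads) lies 19 mm behind it (bot.hold_point_z is the distance from the TCP to the grasp point, in m); z points along the fingers, y is the line along which they close (so a half turn about z gives the same grasp; the last joint's range is limited). The gripper opens to 85 mm and grips with 20 to 120 N. Pads are 22 mm wide; open, the fingers measure 114 mm over their backs; the gripper's body (76 mm by 85 mm) begins 54 mm behind the grasp point. The pads swing forward as they close: fully open they stand 13 mm farther back than shut.
Start: joints at [-1.315, 0.307, 1.506, -0, 1.328, -0.073], TCP at [0.186, -0.544, 0.231] pointing down, gripper open.
Joint ranges: [-3.12, 3.12], [-1.05, 2.28], [0.14, 2.33], [-1.42, 4.57], [0.1, 2.73], [-2.68, 2.68]. Speed limits (rad/s): [2.57, 2.57, 3.14, 3.14, 3.14, 3.14].

INTERFACE

Orientations are given as a unit quaternion [x, y, z, w].
In Python, from bench import bot gives the robot as it stands.
- The arm moves only by the tool step_arm, never from a script. Its argument "deltas" is a list that holds one entry, the list of rows, each a list of 7 numbers: the turn, a rotation vector about the world's x, y, z in rad, then the shift along the world's x, y, z in cm, then the opening, from 0 (shut) to 1 (fully open). A call has 1 to 20 rows; each row is the pose to reach, as a shift and turn from the pose commanded when the call began; what a row does not reach only later rows make up. A row lasts 1/10 s, in which the tool goes at most 50 mm and 8.59 degrees, less where a joint would pass 70% of its speed; a pose out of reach is approached as far as the arm can. A call with a gripper value outside its range is refused whole. The fingers move at their own pace and stop on an object; the grip force is fixed at half the most. Time passes only in rows, so rows that repeat a pose let the fingers close. It gives the time, the measured TCP pose, the force, the opening and the grip force at its end, in the units of the state.
- bot.get_state(): the state, without advancing time (a new reading comes with each control period).
- bot.grab_frame(name): name is "scene" or "top" or "wrist"; returns the picture (420x560x3 uint8, red, green, blue); there is no depth.
- bot.calibration(name): a dict with "fx", "fy", "cx", "cy" (pixels), "k1" (the pictures are not rectified: a ray, as slopes to the right and down, at radius r is drawn at 1 + k1 r^2 times it, then the intrinsics apply), "world_from_camera" (4x4, takes a point from camera to world coordinates); the wrist camera has in their place "mount" (4x4, takes a point from camera to tool coordinates, whose origin is the TCP and whose axes are the flange's). Camera axes: x right, y down, z forward; pixel columns grow to the right and rows downward; lengths in m; the calibration is good to about 2 mm. A picture is of the moment at which its call begins: read the wrist's pose just before it. calibration takes no time and is no camera call.
- bot.sign_off(): hands the job in; it is judged then, once.
The state is a dict: "time": time; "joint_positions": joint angles; "qvel": joint speeds; "effort": joint torques, N m; "tool_pos": TCP position; "ee_rot": TCP orientation; "wrist_force": force on the tool from outside, world axes, zero at the start; "moment": the same for the moment, N m; "grip_width": finger opening in m; "gripper_force": force on a finger pad.
Only numpy, scipy, OpenCV 4.12 (cv2) and the standard library are available. Lean on these libraries where they do the work, as an engineer would, in place of code of your own. Each camera call takes 0.05 s, during which the arm holds its last target. There are 200 camera calls.

## Working session

There is one attempt and no reset: what is moved stays moved. The work goes in short steps, Python scripts to look and compute and a tool call to move; the robot and the scene stay as the last step left them, time stands still between calls to the robot, and variables do not carry over. Pictures are saved under pics/ and viewed, at most 10 in all, crops included, and the job is handed in when it is done.

Besides the shell and the picture viewer there is one more tool, called after ">>>" by a JSON object that holds its "api" and its "payload". step_arm: Moves the arm, as the interface text tells. Its arguments: {"type":"object","properties":{"deltas":{"type":"array"}},"required":["deltas"]}

```bash
mkdir -p pics; ls; cat > h.py <<'E'
import numpy as np, cv2, json
from bench import bot
from scipy.spatial.transform import Rotation as R
def T(s):
    M=np.eye(4); M[:3,:3]=R.from_quat(s["ee_rot"]).as_matrix(); M[:3,3]=s["tool_pos"]; return M
def cam(name):
    c=bot.calibration(name)
    W=np.array(c["world_from_camera"]) if "world_from_camera" in c else T(bot.get_state())@np.array(c["mount"])
    K=np.array([[c["fx"],0,c["cx"]],[0,c["fy"],c["cy"]],[0,0,1]]); return K,c["k1"],W
def grab(name,f):
    C=cam(name); im=bot.grab_frame(name)[:,:,::-1].copy(); cv2.imwrite(f"pics/{f}.png",im); np.savez(f"pics/{f}.npz",K=C[0],k=C[1],W=C[2]); return im,C
def load(f):
    d=np.load(f"pics/{f}.npz"); return cv2.imread(f"pics/{f}.png"),(d["K"],float(d["k"]),d["W"])
def rays(C,px):
    K,k,W=C; p=cv2.undistortPoints(np.array(px,float).reshape(-1,1,2),K,np.array([k,0,0,0,0]),).reshape(-1,2)
    return W[:3,3],np.c_[p,np.ones(len(p))]@W[:3,:3].T
def onz(C,px,z):
    o,d=rays(C,px); return o+d*((z-o[2])/d[:,2])[:,None]
def proj(C,P):
    K,k,W=C; q=(np.array(P,float).reshape(-1,3)-W[:3,3])@W[:3,:3]
    return cv2.projectPoints(q,np.zeros(3),np.zeros(3),K,np.array([k,0,0,0,0]))[0].reshape(-1,2)
E
python3 - <<'E'
from h import *
a,_=grab("scene","s0"); b,_=grab("top","t0"); c,_=grab("wrist","w0")
cv2.imwrite("pics/v0.png",np.hstack([cv2.resize(a,(400,300)),cv2.resize(b,(400,300))]))
print(bot.get_state(), bot.hold_point_z)
for n in("scene","top","wrist"): print(n,bot.calibration(n))
E
```

```text
pics
{'time': 0.15, 'joint_positions': array([-1.31445909e+00,  3.07396324e-01,  1.50731372e+00, -9.29591101e-06,
        1.32837545e+00, -7.35243341e-02]), 'qvel': array([-0.00136953, -0.00089805, -0.00494003,  0.00060722,  0.00091106,
       -0.00100408]), 'effort': array([-9.93483409e-04, -4.57979786e+01, -2.52220094e+01, -2.12143541e-04,
        8.52171332e-03,  1.42237096e-05]), 'tool_pos': array([ 0.18608549, -0.54353936,  0.2306179 ]), 'ee_rot': array([ 9.86429263e-01,  1.64185113e-01, -7.26251928e-05, -7.42894112e-04]), 'wrist_force': array([-0.12987686,  0.11447281,  0.28116513]), 'moment': array([-0.01003614,  0.01801446,  0.02052155]), 'gripper_force': 0.0, 'grip_width': 0.08547894758592045} 0.0187
scene {'fx': 438.4880909382434, 'fy': 438.4880909382434, 'cx': 285.2172618987296, 'cy': 207.26358226658266, 'k1': -0.13736392025777128, 'world_from_camera': array([[-0.75211759, -0.44184527,  0.48897024, -0.07929686],
       [-0.65890591,  0.48982671, -0.57088773,  0.6723611 ],
       [ 0.01273336, -0.75156008, -0.65954174,  0.93136044],
       [ 0.        ,  0.        ,  0.    
[... 308 characters left out ...]
.02073465e-04,
        -3.64346531e-02],
       [ 3.33865422e-03, -1.15436994e-01, -9.93309193e-01,
         1.22316060e+00],
       [ 0.00000000e+00,  0.00000000e+00,  0.00000000e+00,
         1.00000000e+00]])}
wrist {'fx': 368.24809058683263, 'fy': 368.24809058683263, 'cx': 274.7257585985612, 'cy': 205.1788028363688, 'k1': -0.09036779166037905, 'mount': array([[ 1.51735713e-04, -9.63921811e-01, -2.66185497e-01,
         6.66624854e-02],
       [ 9.99999388e-01, -1.45526362e-04,  1.09702315e-03,
         3.48577183e-04],
       [-1.09618155e-03, -2.66185501e-01,  9.63921199e-01,
        -1.41258247e-01],
       [ 0.00000000e+00,  0.00000000e+00,  0.00000000e+00,
         1.00000000e+00]])}
```

View pics/t0.png

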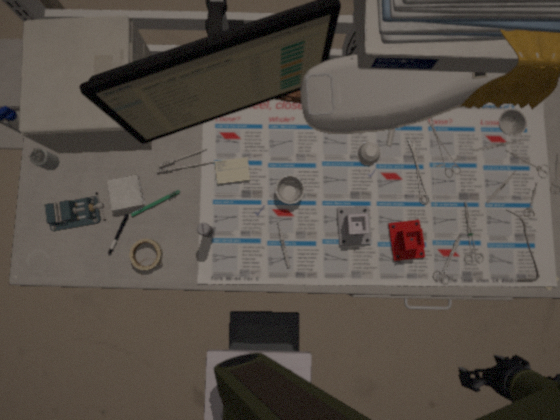

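View pics/s0.png

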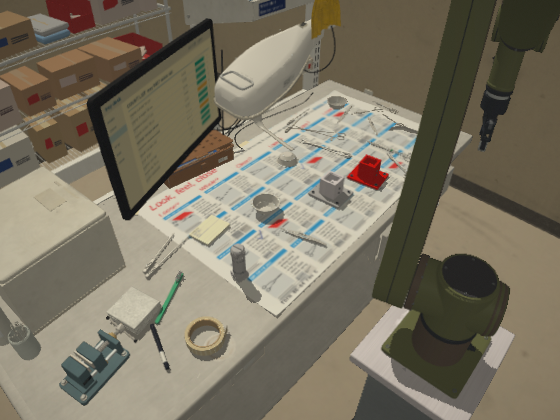

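The top view shows the tube at about (205,232), the steel stand at (355,228) with a red look-alike at (406,240), the bowl at (289,190), forceps at (283,248) and tape at (145,255).

```bash
python3 - <<'E'
from h import *
t,C=load("t0"); s,S=load("s0")
for n,p,z in [("captop",(206,228),.117),("tubebase",(204,250),0),("stand top",(357,225),.07),("base",(355,229),.01),("bowl",(289,190),.036),("forc",(283,248),.01),("tape",(145,255),.024),("lamp tip",(305,100),.3),("monitor",(145,140),.2)]: print(n,onz(C,[p],z)[0].round(3))
print("scene captop",onz(S,[(239,248)],.117),"stand top",onz(S,[(330,182)],.07), onz(S,[(288,160)],.0))
# tri of lamp tip: scene front
o1,d1=rays(C,[(305,100)]);o2,d2=rays(S,[(218,100)])
A=np.c_[d1[0],-d2[0]];x=np.linalg.lstsq(A,o2-o1,rcond=None)[0];print("lamp",o1+d1[0]*x[0],o2+d2[0]*x[1])
a=cv2.resize(t[200:280,180:250],None,fx=5.6,fy=5.6,interpolation=2); b=cv2.resize(t[200:280,330:380],None,fx=5.6,fy=5.6,interpolation=2)
cv2.imwrite("pics/v1.png",np.hstack([a,b])[:, :800]*1)
E
```

```text
captop [0.514 0.156 0.117]
tubebase [0.454 0.179 0.   ]
stand top [ 0.537 -0.284  0.07 ]
base [ 0.531 -0.29   0.01 ]
bowl [ 0.644 -0.081  0.036]
forc [ 0.466 -0.067  0.01 ]
tape [0.434 0.355 0.024]
lamp tip [ 0.822 -0.106  0.3  ]
monitor [0.741 0.317 0.2  ]
scene captop [[0.50821568 0.16471665 0.117     ]] stand top [[ 0.53362621 -0.2614678   0.07      ]] [[ 0.77729013 -0.33893688  0.        ]]
lamp [ 0.81586738 -0.10516149  0.31312179] [ 0.83818774 -0.08463185  0.32121459]
```

View pics/v1.png

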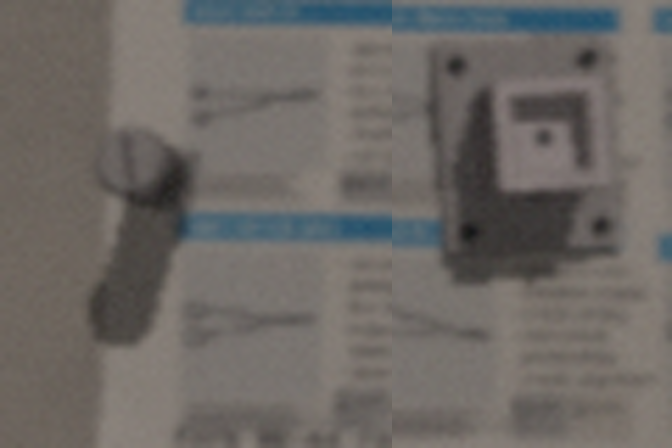

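Crop: cap top at about (204,230), stand top centre at about (358,224). I'll hover over the stand first with the wrist camera.

>>> {"api": "step_arm", "payload": {"deltas": [[[0, 0, 0, 3, 2.3, 0.3, 1], [0, 0, 0, 6, 4.6, 0.6, 1], [0, 0, 0, 9, 6.9, 0.9, 1], [0, 0, 0, 12, 9.2, 1.2, 1], [0, 0, 0, 15, 11.5, 1.5, 1], [0, 0, 0, 18, 13.8, 1.8, 1], [0, 0, 0, 21, 16.1, 2, 1], [0, 0, 0, 24, 18.4, 2, 1], [0, 0, 0, 27, 20.7, 2, 1], [0, 0, 0, 30, 23, 2, 1], [0, 0, 0, 33, 25.3, 2, 1], [0, 0, 0, 35, 26.5, 2, 1], [0, 0, 0, 35, 26.5, 2, 1], [0, 0, 0, 35, 26.5, 2, 1], [0, 0, 0, 35, 26.5, 2, 1]]]}}

```text
time: 1.65
tool_pos: [0.5351, -0.2795, 0.251]
ee_rot: [0.986, 0.164, -0.001, -0.0]
wrist_force: [0.4, 0.4, 0.2]
grip_width: 0.0856
gripper_force: 0.0
```

```bash
python3 - <<'E'
from h import *
a,C=grab("wrist","w1"); s=bot.get_state(); print(s["time"],s["tool_pos"],s["joint_positions"].round(3),C[2].round(3))
E
```

```text
1.7 [ 0.53504874 -0.27967098  0.2511345 ] [-0.551  0.334  1.414 -0.     1.395  0.691] [[ 0.323 -0.912 -0.253  0.599]
 [-0.946 -0.311 -0.087 -0.258]
 [ 0.001  0.267 -0.964  0.392]
 [ 0.     0.     0.     1.   ]]
```

View pics/w1.png

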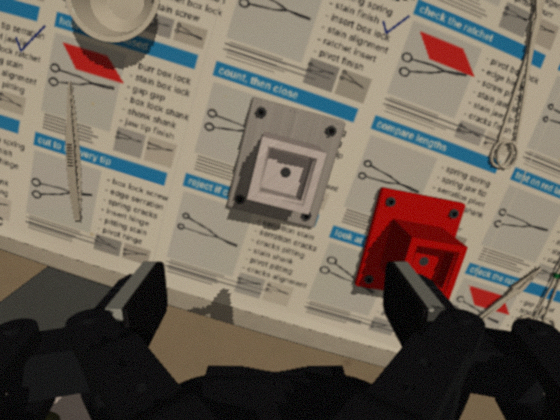

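The wrist view shows the pale column rim centred near (285,173) with the pocket in it, four screw heads on the grey base plate at about (260,112), (331,131), (306,216) and (239,199), and the red look-alike at (412,240). I'll measure the rim by brightness.

```bash
python3 - <<'E'
from h import *
a,C=load("w1")
g=cv2.cvtColor(a,cv2.COLOR_BGR2GRAY); roi=np.zeros_like(g); roi[128:225,235:335]=1
for th in (170,180,190,200):
    m=((g>th)&(roi>0)).astype(np.uint8)
    n,l,st,ce=cv2.connectedComponentsWithStats(m)
    k=1+np.argmax(st[1:,4]); c=cv2.findContours((l==k).astype(np.uint8),0,1)[0][0]
    r=cv2.minAreaRect(c); q=cv2.approxPolyDP(cv2.convexHull(c),4,True).reshape(-1,2)
    P=onz(C,cv2.boxPoints(r),.07); print(th,st[k],P.mean(0).round(4),np.linalg.norm(np.diff(P,axis=0),axis=1).round(4),np.degrees(np.arctan2(*(P[1]-P[0])[[1,0]])).round(1),"poly",q.tolist())
    print(onz(C,q,.07).round(4).tolist())
print(onz(C,[(260,112),(331,131),(306,216),(239,199)],.012).round(4), onz(C,[(285,172)],.05))
x=cv2.resize(a[90:235,220:350],None,fx=4,fy=4,interpolation=2); cv2.imwrite("pics/v2.png",x)
E
```

```text
170 [331 200   2   1   2] [ 0.5352 -0.3345  0.07  ] [0.     0.0009 0.    ] 0.0 poly [[332, 200]]
[[0.5354, -0.3349, 0.07]]Traceback (most recent call last):
  File "<stdin>", line 7, in <module>
    return _wrapfunc(a, 'argmax', axis=axis, out=out, **kwds)
    return bound(*args, **kwds)
ValueError: attempt to get argmax of an empty sequence
```

```bash
python3 - <<'E'
from h import *
a,C=load("w1")
g=cv2.GaussianBlur(cv2.cvtColor(a,cv2.COLOR_BGR2GRAY),(3,3),0); roi=np.zeros_like(g); roi[128:225,238:330]=1
print(g[173,235:340].tolist())
for th in (125,135,145,150,155):
    m=((g>th)&(roi>0)).astype(np.uint8)
    n,l,st,ce=cv2.connectedComponentsWithStats(m)
    if n<2: continue
    k=1+np.argmax(st[1:,4]); c=cv2.findContours((l==k).astype(np.uint8),0,1)[0][0]
    r=cv2.minAreaRect(c)
    P=onz(C,cv2.boxPoints(r),.07); print(th,st[k],P.mean(0).round(4),np.linalg.norm(np.diff(P,axis=0),axis=1).round(4),np.degrees(np.arctan2(*(P[1]-P[0])[[1,0]])).round(1))
print(onz(C,[(260,112),(331,131),(306,216),(239,199)],.012).round(4), onz(C,[(285,172)],.05))
x=cv2.resize(a[90:235,220:350],None,fx=4,fy=4,interpolation=2); cv2.imwrite("pics/v2.png",x)
E
```

```text
[98, 110, 115, 106, 85, 66, 58, 57, 59, 61, 60, 59, 60, 61, 59, 57, 64, 86, 117, 141, 152, 154, 155, 155, 154, 152, 146, 139, 137, 142, 151, 155, 154, 155, 155, 156, 156, 156, 156, 155, 154, 152, 153, 152, 140, 111, 76, 53, 46, 47, 48, 48, 47, 51, 70, 104, 136, 152, 155, 155, 156, 157, 157, 158, 155, 143, 120, 95, 81, 78, 76, 71, 69, 80, 95, 105, 110, 122, 140, 153, 158, 157, 156, 153, 148, 139, 128, 121, 121, 123, 123, 122, 120, 119, 122, 134, 153, 164, 167, 168, 168, 168, 168, 168, 167]
125 [ 248  137   79   77 3008] [ 0.5425 -0.2887  0.07  ] [0.0588 0.0582 0.0597] 3.4
135 [ 248  137   78   76 2696] [ 0.5427 -0.2882  0.07  ] [0.0573 0.0573 0.0581] 3.0
145 [ 249  138   77   74 1440] [ 0.5429 -0.2884  0.07  ] [0.0559 0.0564 0.0566] 3.4
150 [ 249  138   76   74 1190] [ 0.5429 -0.2882  0.07  ] [0.0554 0.0555 0.0561] 3.4
155 [317 190  13  35 232] [ 0.5264 -0.3296  0.07  ] [0.0108 0.0322 0.0111] -71.1
[[ 0.5861 -0.2471  0.012 ]
 [ 0.5917 -0.3216  0.012 ]
 [ 0.4982 -0.3285  0.012 ]
 [ 0.4929 -0.2543  0.012 ]] [[ 0.5425363  -0.28786069  0.05      ]]
```

View pics/v2.png

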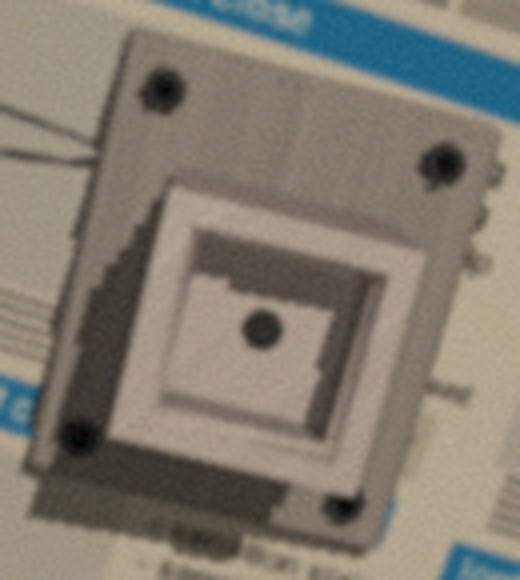

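Stand: centre (0.5425, -0.288), yaw about 4°. The rim, screw heads and floor dot all agree on this. Next I'll look at the tube obliquely.

>>> {"api": "step_arm", "payload": {"deltas": [[[0, 0, 0, 0.5, 4, 0, 1], [0, 0, 0, 1, 8, 0, 1], [0, 0, 0, 1.5, 12, 0, 1], [0, 0, 0, 2, 16, 0, 1], [0, 0, 0, 2.5, 20, 0, 1], [0, 0, 0, 3, 24, 0, 1], [0, 0, 0, 3.5, 28, 0, 1], [0, 0, 0, 4, 32, 0, 1], [0, 0, 0, 4.5, 36, 0, 1], [0, 0, 0, 5, 40, 0, 1], [0, 0, 0, 5.5, 44, 0, 1], [0, 0, 0, 6, 46, 0, 1], [0, 0, 0, 6, 47, 0, 1], [0, 0, 0, 6, 47, 0, 1], [0, 0, 0, 6, 47, 0, 1]]]}}

```text
time: 3.2
tool_pos: [0.5959, 0.1894, 0.2513]
ee_rot: [0.987, 0.164, -0.0, 0.0]
wrist_force: [-0.1, -0.9, -0.5]
grip_width: 0.0852
gripper_force: 0.0
```

```bash
python3 - <<'E'
from h import *
a,C=grab("wrist","w2"); s=bot.get_state(); print(s["time"],s["tool_pos"],s["joint_positions"].round(3))
p=proj(C,[.512,.16,.06])[0].astype(int); print(p)
x0,y0=max(p[0]-75,0),max(p[1]-75,0)
cv2.imwrite("pics/v3.png",cv2.resize(a[y0:y0+150,x0:x0+150],None,fx=4,fy=4,interpolation=2)); print(x0,y0)
E
```

```text
3.25 [0.59592667 0.18922032 0.25135332] [ 2.400e-01  3.640e-01  1.366e+00 -1.000e-03  1.412e+00  1.483e+00]
[274 267]
199 192
```

View pics/v3.png

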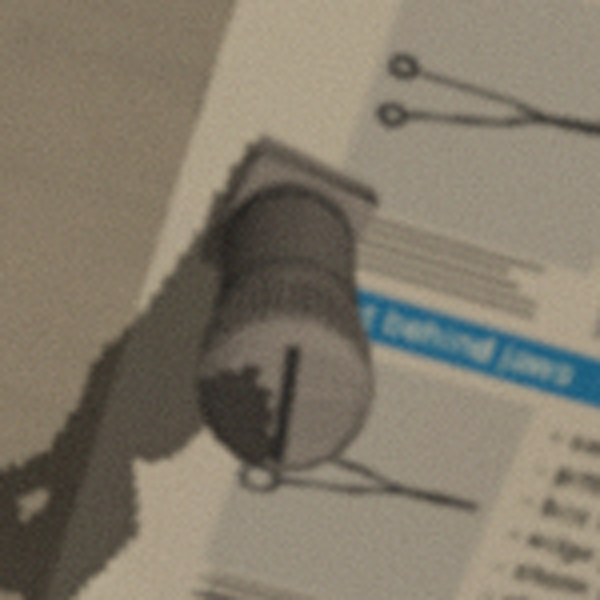

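The crop shows the cap top ellipse centred near crop (287,390) with its slot from (293,348) to (282,462). The foot's far corner is at (262,140), with edges running to (376,194) and (222,200).

```bash
python3 - <<'E'
from h import *
a,C=load("w2"); t,D=load("t0")
f=lambda *p:[(199+x/4-.4,192+y/4-.4) for x,y in p]
for z in(.116,.118): print("cap",onz(C,f((287,391),(200,385),(374,385)),z).round(4).tolist(), onz(D,[(204.3,230)],z).round(4))
o,d=rays(C,f((287,391)));o2,d2=rays(D,[(204.3,230)]);x=np.linalg.lstsq(np.c_[d[0],-d2[0]],o2-o,rcond=None)[0];print("tri",o+d[0]*x[0],o2+d2[0]*x[1])
for z in(0,.024):
  P=onz(C,f((262,140),(376,194),(222,200)),z); 
  print(z,P.round(4).tolist(),[np.degrees(np.arctan2(*(P[i]-P[0])[[1,0]])).round(1) for i in(1,2)],[np.linalg.norm(P[i]-P[0]).round(4) for i in (1,2)])
# edge contrast profile
g=cv2.GaussianBlur(cv2.cvtColor(a,cv2.COLOR_BGR2GRAY),(3,3),0)
e=cv2.createLineSegmentDetector().detect(cv2.resize(g[220:260,245:305],None,fx=4,fy=4,interpolation=2))[0]
for l in e.reshape(-1,4)/4:
  if np.hypot(l[2]-l[0],l[3]-l[1])>7:
    P=onz(C,[(245+l[0],220+l[1]),(245+l[2],220+l[3])],.024); v=P[1]-P[0]; print(l.round(1),np.degrees(np.arctan2(v[1],v[0])).round(1),np.linalg.norm(v).round(4),P[0].round(4),P[1].round(4))
E
```

```text
cap [[0.5165, 0.1654, 0.116], [0.512, 0.183, 0.116], [0.5237, 0.1486, 0.116]] [[0.5079 0.1604 0.116 ]]
cap [[0.5176, 0.1657, 0.118], [0.513, 0.1832, 0.118], [0.5247, 0.1491, 0.118]] [[0.5077 0.16   0.118 ]]
tri [0.508992   0.16298474 0.10137355] [0.50898793 0.16299179 0.10137449]
0 [[0.529, 0.1782, 0.0], [0.524, 0.1424, 0.0], [0.5082, 0.1832, 0.0]] [np.float64(-97.8), np.float64(166.2)] [np.float64(0.0361), np.float64(0.0214)]
0.024 [[0.5369, 0.1801, 0.024], [0.5323, 0.1465, 0.024], [0.5174, 0.1849, 0.024]] [np.float64(-97.8), np.float64(166.2)] [np.float64(0.0339), np.float64(0.0201)]
[10.4 17.1 16.3  8.1] -13.2 0.012 [0.5227 0.1852 0.024 ] [0.5344 0.1825 0.024 ]
[ 1.2 34.1  7.1 24.5] -11.4 0.0129 [0.5009 0.1885 0.024 ] [0.5136 0.186  0.024 ]
[42.9 32.3 42.8 39.5] -160.8 0.0084 [0.5174 0.1466 0.024 ] [0.5094 0.1439 0.024 ]
[27.8  9.3 38.4 14.9] -100.4 0.013 [0.537  0.1705 0.024 ] [0.5346 0.1578 0.024 ]
[19.9  5.7 27.8  9.4] -97.6 0.0093 [0.5381 0.1797 0.024 ] [0.5369 0.1705 0.024 ]
[38.5 15.  46.1 19. ] -100.2 0.0093 [0.5346 0.1577 0.024 ] [0.533  0.1485 0.024 ]
```

>>> {"api": "step_arm", "payload": {"deltas": [[[0, 0, 0.14, -0.5, 0, 0, 1], [0, 0, 0.28, -1, 0, 0, 1], [0, 0, 0.42, -2, -0.5, 0, 1], [0, 0, 0.56, -3, -0.8, 0, 1], [0, 0, 0.7, -4, -1.2, 0, 1], [0, 0, 0.84, -5, -1.5, 0, 1], [0, 0, 0.98, -6, -1.8, 0, 1], [0, 0, 1.12, -7, -2.1, 0, 1], [0, 0, 1.26, -7.9, -2.4, 0, 1], [0, 0, 1.4, -7.9, -2.4, 0, 1], [0, 0, 1.54, -7.9, -2.4, 0, 1], [0, 0, 1.68, -7.9, -2.4, 0, 1], [0, 0, 1.82, -7.9, -2.4, 0, 1], [0, 0, 1.96, -7.9, -2.4, 0, 1], [0, 0, 2.1, -7.9, -2.4, 0, 1], [0, 0, 2.24, -7.9, -2.4, 0, 1], [0, 0, 2.38, -7.9, -2.4, 0, 1], [0, 0, 2.52, -7.9, -2.4, 0, 1], [0, 0, 2.66, -7.9, -2.4, 0, 1], [0, 0, 2.8, -7.9, -2.4, 0, 1]]]}}

```text
time: 5.25
tool_pos: [0.517, 0.1653, 0.2515]
ee_rot: [0.004, 1.0, -0.0, 0.0]
wrist_force: [-0.1, -0.5, -0.4]
grip_width: 0.0853
gripper_force: 0.0
```

>>> {"api": "step_arm", "payload": {"deltas": [[[0, 0, 0.13, 0, 0, 0, 1], [0, 0, 0.26, 0, 0, 0, 1], [0, 0, 0.26, 0, 0, 0, 1], [0, 0, 0.26, 0, 0, 0, 1]]]}}

```text
time: 5.65
tool_pos: [0.5171, 0.1659, 0.2515]
ee_rot: [-0.122, 0.993, -0.0, 0.0]
wrist_force: [-0.4, 0.2, 1.0]
grip_width: 0.0854
gripper_force: 0.0
```

```bash
python3 - <<'E'
from h import *
a,C=grab("wrist","w3"); s=bot.get_state(); print(s["time"],s["tool_pos"],s["joint_positions"].round(3),R.from_quat(s["ee_rot"]).as_matrix().round(3).tolist())
p=proj(C,[.515,.165,.1])[0].astype(int); print(p)
x0,y0=max(p[0]-75,0),max(p[1]-75,0)
cv2.imwrite("pics/v4.png",cv2.resize(a[y0:y0+150,x0:x0+150],None,fx=4,fy=4,interpolation=2)); print(x0,y0)
E
```

```text
5.7 [0.51712569 0.16612798 0.25146335] [ 0.233  0.247  1.541 -0.     1.354 -1.582] [[-0.97, -0.242, 0.0], [-0.242, 0.97, -0.0], [-0.0, -0.0, -1.0]]
[275 187]
200 112
```

View pics/v4.png

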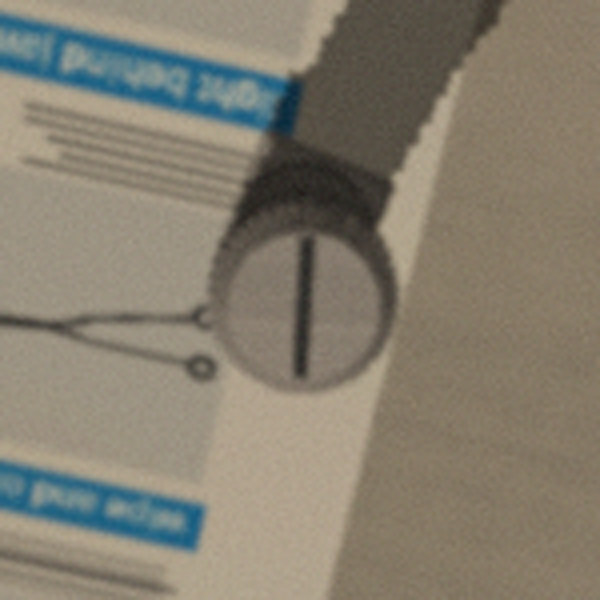

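The cap top is centred near crop (304,308). Its slot runs from (308,238) to (300,378), and the foot's robot-side edge from (272,138) to (392,185).

```bash
python3 - <<'E'
from h import *
a,C=load("w3")
f=lambda *p:[(200+x/4-.4,112+y/4-.4) for x,y in p]
P=onz(C,f((304.5,308),(215,300),(397,300)),.117);print(P.round(4),np.linalg.norm(P[1]-P[2]))
P=onz(C,f((272,138),(392,185)),.024);print(P.round(4),np.degrees(np.arctan2(*(P[1]-P[0])[[1,0]])))
E
```

```text
[[0.5122 0.1647 0.117 ]
 [0.5148 0.1477 0.117 ]
 [0.5064 0.1815 0.117 ]] 0.03486916131609886
[[0.4925 0.1516 0.024 ]
 [0.4966 0.1836 0.024 ]] 82.63103407230847
```

>>> {"api": "step_arm", "payload": {"deltas": [[[0, 0, 0, -0.3, -0.1, -3, 1], [0, 0, 0, -0.3, -0.1, -6, 1], [0, 0, 0, -0.3, -0.1, -9, 1], [0, 0, 0, -0.3, -0.1, -11, 1], [0, 0, 0, -0.3, -0.1, -13, 1], [0, 0, 0, -0.3, -0.1, -15, 1], [0, 0, 0, -0.3, -0.1, -16, 1], [0, 0, 0, -0.3, -0.1, -17, 1], [0, 0, 0, -0.3, -0.1, -17, 1], [0, 0, 0, -0.3, -0.1, -17, 1], [0, 0, 0, -0.3, -0.1, -17, 0.7], [0, 0, 0, -0.3, -0.1, -17, 0.6], [0, 0, 0, -0.3, -0.1, -17, 0.55], [0, 0, 0, -0.3, -0.1, -17, 0.5], [0, 0, 0, -0.3, -0.1, -17, 0.48], [0, 0, 0, -0.3, -0.1, -17, 0.46]]]}}

```text
time: 7.3
tool_pos: [0.5142, 0.166, 0.0814]
ee_rot: [-0.124, 0.992, -0.0, 0.0]
wrist_force: [0.4, 0.0, -0.5]
grip_width: 0.0394
gripper_force: 0.0
```

>>> {"api": "step_arm", "payload": {"deltas": [[[0, 0, 0, 0, 0, 0, 0.44], [0, 0, 0, 0, 0, 0, 0.42], [0, 0, 0, 0, 0, 0, 0.4], [0, 0, 0, 0, 0, 0, 0.3], [0, 0, 0, 0, 0, 0, 0], [0, 0, 0, 0, 0, 0, 0], [0, 0, 0, 0, 0, 0, 0]]]}}

```text
time: 8.0
tool_pos: [0.5144, 0.166, 0.0815]
ee_rot: [-0.124, 0.992, -0.0, 0.0]
wrist_force: [-1.3, -0.3, 4.6]
grip_width: 0.0366
gripper_force: 59.6
```

```bash
python3 - <<'E'
from h import *
a,C=grab("wrist","w4"); b,_=grab("scene","s4"); s=bot.get_state(); print({k:np.round(s[k],4).tolist() for k in s})
cv2.imwrite("pics/v5.png",np.hstack([cv2.resize(a,(400,300)),cv2.resize(b[180:330,150:350],(400,300),interpolation=2)]))
E
```

```text
{'time': 8.1, 'joint_positions': [0.234, 0.4179, 1.7708, -0.0001, 0.9525, -1.5849], 'qvel': [0.0012, -0.0009, 0.0005, 0.0006, -0.0007, -0.001], 'effort': [0.31, -43.2686, -17.5134, 0.1805, -0.2883, 0.0002], 'tool_pos': [0.5144, 0.166, 0.0815], 'ee_rot': [-0.1238, 0.9923, -0.0, 0.0002], 'wrist_force': [0.2638, -1.1365, 4.9092], 'moment': [-0.1081, 0.1373, 0.0497], 'gripper_force': 59.5612, 'grip_width': 0.0369}
```

View pics/v5.png

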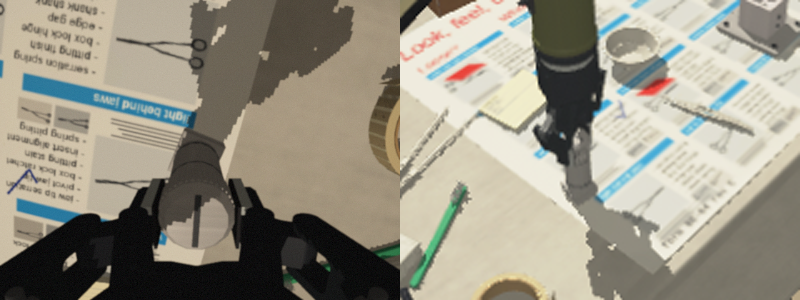

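The grasp holds: the cap is between the pads at the centre, and the tube stands upright. Next comes the lift.

>>> {"api": "step_arm", "payload": {"deltas": [[[0, 0, 0, 0, 0, 0.5, 0], [0, 0, 0, 0, 0, 1, 0], [0, 0, 0, 0, 0, 2, 0], [0, 0, 0, 0, 0, 3, 0], [0, 0, 0, 0, 0, 4.5, 0], [0, 0, 0, 0, 0, 6, 0], [0, 0, 0, 0, 0, 7.5, 0], [0, 0, 0, 0, 0, 9, 0], [0, 0, 0, 0, 0, 10, 0], [0, 0, 0, 0, 0, 10.5, 0], [0, 0, 0, 0, 0, 10.5, 0], [0, 0, 0, 0, 0, 10.5, 0]]]}}

```text
time: 9.3
tool_pos: [0.5138, 0.1659, 0.1859]
ee_rot: [-0.124, 0.992, -0.0, -0.0]
wrist_force: [-0.8, 0.3, -1.9]
grip_width: 0.037
gripper_force: 60.1
```

>>> {"api": "step_arm", "payload": {"deltas": [[[0, 0, 0.02, 0.1, -2, 0, 0], [0, 0, 0.04, 0.3, -5, 0, 0], [0, 0, 0.06, 0.5, -8, 0, 0], [0, 0, 0.08, 0.7, -11, 0, 0], [0, 0, 0.1, 0.9, -14, 0, 0], [0, 0, 0.12, 1.1, -17, 0, 0], [0, 0, 0.14, 1.3, -20, 0, 0], [0, 0, 0.16, 1.5, -23, 0, 0], [0, 0, 0.18, 1.7, -26, 0, 0], [0, 0, 0.2, 1.9, -29, 0, 0], [0, 0, 0.22, 2.1, -32, 0, 0], [0, 0, 0.23, 2.3, -35, 0, 0], [0, 0, 0.23, 2.4, -38, 0, 0], [0, 0, 0.23, 2.5, -41, 0, 0], [0, 0, 0.23, 2.6, -43.5, 0, 0], [0, 0, 0.23, 2.6, -45, 0, 0], [0, 0, 0.23, 2.6, -45.5, 0, 0], [0, 0, 0.23, 2.6, -45.5, 0, 0], [0, 0, 0.23, 2.6, -45.5, 0, 0]]]}}

```text
time: 11.2
tool_pos: [0.5399, -0.2877, 0.1859]
ee_rot: [-0.237, 0.971, 0.001, -0.0]
wrist_force: [-0.4, 0.5, -1.9]
grip_width: 0.0365
gripper_force: 60.3
```

```bash
python3 - <<'E'
from h import *
a,C=grab("wrist","w5"); b,_=grab("scene","s5"); t,_=grab("top","t5"); s=bot.get_state(); print({k:np.round(s[k],4).tolist() for k in s})
cv2.imwrite("pics/v6.png",np.hstack([cv2.resize(a,(400,300)),cv2.resize(b[100:250,240:440],(400,300),interpolation=2)]))
cv2.imwrite("pics/v6.png",np.vstack([cv2.imread("pics/v6.png"),np.hstack([cv2.resize(a[100:250,180:380],(400,300),interpolation=2),cv2.resize(t[170:290,280:440],(400,300),interpolation=2)])]))
E
```

```text
{'time': 11.35, 'joint_positions': [-0.5587, 0.3932, 1.4895, 0.0003, 1.2593, -2.6091], 'qvel': [-0.0028, -0.0019, -0.0065, -0.002, -0.0006, 0.0002], 'effort': [-0.1778, -51.3619, -24.9626, -0.0103, 0.0043, 0.0023], 'tool_pos': [0.5402, -0.2878, 0.1864], 'ee_rot': [-0.2375, 0.9714, 0.0003, -0.0], 'wrist_force': [-0.3044, -0.6791, -1.9279], 'moment': [-0.0125, -0.0098, 0.0635], 'gripper_force': 60.3211, 'grip_width': 0.0366}
```

View pics/v6.png

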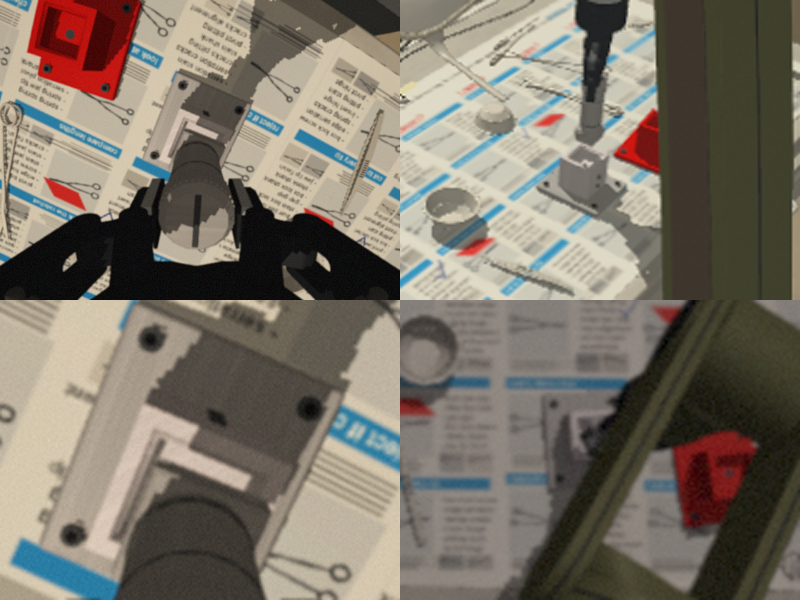

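Lifted intact. The stand's screws are at wrist pixels (256,119), (335,154) and (216,217), and the cap's slot centre is at about (275,308). I'll compare the stand centre with the cap axis in this view.

```bash
python3 - <<'E'
from h import *
a,C=load("w5"); g=cv2.cvtColor(a,cv2.COLOR_BGR2GRAY)
pts=[]
for u,v in[(256,119),(335,154),(216,217)]:
    w=g[v-6:v+7,u-6:u+7].astype(float); wt=np.clip(np.percentile(w,30)-w,0,None); yy,xx=np.mgrid[-6:7,-6:7]; pts.append((u+(wt*xx).sum()/wt.sum(),v+(wt*yy).sum()/wt.sum()))
P=onz(C,pts,.012);print(np.round(pts,1).tolist(),P.round(4).tolist(),"ctr",(P[1]+P[2])/2,[np.degrees(np.arctan2(*(P[j]-P[i])[[1,0]])).round(1) for i,j in((0,1),(0,2))],[np.linalg.norm(P[0]-P[i]).round(4) for i in(1,2)])
print("cap",onz(C,[(275,308),(160*1.4,300),(236*1.4,300)],.1864+.0355).round(4))
# also same in w4 at tube
b,D=load("w4"); cv2.imwrite("pics/v7.png",np.hstack([x[240:360,200:360].repeat(3,0).repeat(3,1)[:, :400] for x in(a,b)]) if 0 else np.hstack([cv2.resize(x[220:370,205:345],None,fx=2.85,fy=2.85,interpolation=2) for x in(a,b)]))
E
```

```text
[[254.8, 119.4], [334.6, 154.3], [215.5, 217.7]] [[0.4982, -0.3285, 0.012], [0.4928, -0.2545, 0.012], [0.5915, -0.3212, 0.012]] ctr [ 0.54215361 -0.28786296  0.012     ] [np.float64(94.2), np.float64(4.5)] [np.float64(0.0741), np.float64(0.0936)]
cap [[ 0.5361 -0.29    0.2219]
 [ 0.5412 -0.3059  0.2219]
 [ 0.5254 -0.2755  0.2219]]
```

View pics/v7.png

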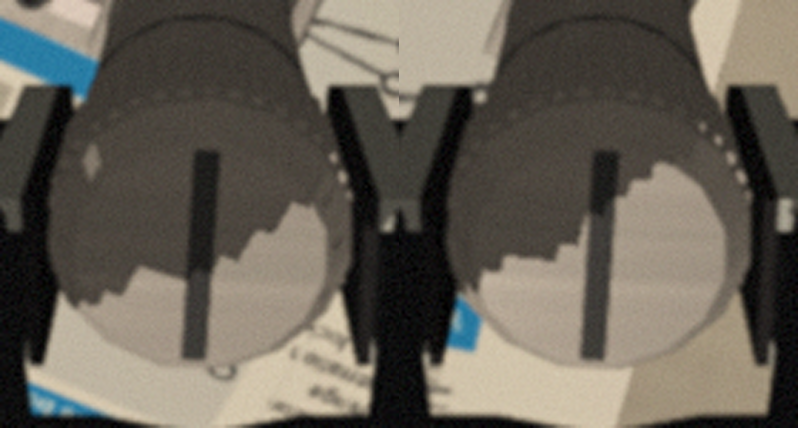

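The stand centre repeats at (0.542, -0.288), yaw 4.3°. The cap axis sits about 3 mm from the TCP towards the camera. I'll correct for that and descend to just inside the taper.

>>> {"api": "step_arm", "payload": {"deltas": [[[0, 0, 0, 0.45, 0.13, 0, 0], [0, 0, 0, 0.45, 0.13, -1, 0], [0, 0, 0, 0.45, 0.13, -2, 0], [0, 0, 0, 0.45, 0.13, -2.6, 0], [0, 0, 0, 0.45, 0.13, -3, 0], [0, 0, 0, 0.45, 0.13, -3.3, 0], [0, 0, 0, 0.45, 0.13, -3.5, 0], [0, 0, 0, 0.45, 0.13, -3.7, 0], [0, 0, 0, 0.45, 0.13, -3.8, 0], [0, 0, 0, 0.45, 0.13, -3.8, 0]]]}}

```text
time: 12.35
tool_pos: [0.5447, -0.2878, 0.1483]
ee_rot: [-0.237, 0.972, -0.0, 0.0]
wrist_force: [-1.1, 0.2, -1.6]
grip_width: 0.0366
gripper_force: 60.3
```

```bash
cat > st.py <<'E'
from h import *
s=bot.get_state(); print({k:np.round(s[k],4).tolist() for k in("time","joint_positions","tool_pos","wrist_force","moment","gripper_force","grip_width")}, "heading",np.arctan2(*T(s)[[1,0],0])%(2*np.pi))
E
python3 st.py
```

```text
{'time': 12.35, 'joint_positions': [-0.5546, 0.4325, 1.5291, -0.0, 1.1799, -2.6035], 'tool_pos': [0.5447, -0.2878, 0.1483], 'wrist_force': [-1.1296, 0.183, -1.5977], 'moment': [0.0185, 0.022, 0.0075], 'gripper_force': 60.2542, 'grip_width': 0.0366} heading 3.619730484177535
```

>>> {"api": "step_arm", "payload": {"deltas": [[[0, 0, 0, 0, 0, -0.1, 0], [0, 0, 0, 0, 0, -0.2, 0], [0, 0, 0, 0, 0, -0.3, 0], [0, 0, 0, 0, 0, -0.4, 0], [0, 0, 0, 0, 0, -0.5, 0], [0, 0, 0, 0, 0, -0.6, 0], [0, 0, 0, 0, 0, -0.7, 0]]]}}

```text
time: 13.05
tool_pos: [0.5447, -0.2877, 0.1412]
ee_rot: [-0.237, 0.972, 0.0, -0.0]
wrist_force: [0.4, 0.6, -1.7]
grip_width: 0.0367
gripper_force: 60.2
```

```bash
python3 st.py
```

```text
{'time': 13.05, 'joint_positions': [-0.5545, 0.4393, 1.5376, 0.0, 1.1647, -2.6035], 'tool_pos': [0.5447, -0.2877, 0.1412], 'wrist_force': [0.4004, 0.6405, -1.6818], 'moment': [0.0274, 0.0058, 0.0066], 'gripper_force': 60.2495, 'grip_width': 0.0367} heading 3.6197670601705996
```

No contact with the foot about 10 mm into the pocket, past the taper. On down to the floor.

>>> {"api": "step_arm", "payload": {"deltas": [[[0, 0, 0, 0, 0, -0.15, 0], [0, 0, 0, 0, 0, -0.3, 0], [0, 0, 0, 0, 0, -0.45, 0], [0, 0, 0, 0, 0, -0.6, 0], [0, 0, 0, 0, 0, -0.7, 0], [0, 0, 0, 0, 0, -0.8, 0], [0, 0, 0, 0, 0, -0.85, 0], [0, 0, 0, 0, 0, -0.9, 0]]]}}

```text
time: 13.85
tool_pos: [0.5447, -0.2877, 0.1323]
ee_rot: [-0.237, 0.972, -0.0, 0.0]
wrist_force: [-0.5, 0.0, -1.7]
grip_width: 0.037
gripper_force: 60.2
```

```bash
python3 st.py
```

```text
{'time': 13.85, 'joint_positions': [-0.5545, 0.4482, 1.5479, 0.0, 1.1454, -2.6035], 'tool_pos': [0.5447, -0.2877, 0.1323], 'wrist_force': [-0.5095, 0.0386, -1.698], 'moment': [0.0164, 0.0056, -0.0257], 'gripper_force': 60.2466, 'grip_width': 0.037} heading 3.6198282380415616
```

>>> {"api": "step_arm", "payload": {"deltas": [[[0, 0, 0, 0, 0, -0.05, 0], [0, 0, 0, 0, 0, -0.1, 0], [0, 0, 0, 0, 0, -0.1, 0]]]}}

```text
time: 14.15
tool_pos: [0.5448, -0.2878, 0.1316]
ee_rot: [-0.237, 0.972, -0.0, 0.0]
wrist_force: [0.5, 0.0, -0.5]
grip_width: 0.0372
gripper_force: 60.4
```

>>> {"api": "step_arm", "payload": {"deltas": [[[0, 0, 0, 0, 0, -0.05, 0], [0, 0, 0, 0, 0, -0.05, 0]]]}}

```text
time: 14.35
tool_pos: [0.5449, -0.2878, 0.1315]
ee_rot: [-0.237, 0.972, -0.0, 0.0]
wrist_force: [-0.9, 1.2, 4.0]
grip_width: 0.0364
gripper_force: 60.7
```

```bash
python3 st.py
```

```text
{'time': 14.35, 'joint_positions': [-0.5545, 0.4489, 1.549, 0.0, 1.1429, -2.6035], 'tool_pos': [0.5449, -0.2878, 0.1315], 'wrist_force': [-0.8771, 1.2078, 3.9825], 'moment': [0.2069, 0.2137, -0.0038], 'gripper_force': 60.7481, 'grip_width': 0.0364} heading 3.619738307877879
```

The foot met the floor at exactly the predicted height (TCP z 0.1315 = 0.0815 + 0.050), so it is fully home. The cap axis is about 2.3 mm off the TCP, so I'll screw about the cap axis. This computes the row numbers.

```bash
cat > rows.py <<'E'
import sys,numpy as np,json
o,phi,th0,n,step=map(float,sys.argv[1:6])
h=lambda a:np.array([np.cos(a),np.sin(a)])
print(json.dumps([[0,0,round(-step*i,3),*np.round(-o*(h(phi-step*i)-h(phi)),2).tolist(),round(-.0637*step*i,3),0] for i in range(1,int(n)+1)]))
E
python3 rows.py .23 3.62 0 14 .14; python3 rows.py .23 1.66 0 20 .1
```

```text
[[0, 0, -0.14, 0.01, -0.03, -0.009, 0], [0, 0, -0.28, 0.02, -0.06, -0.018, 0], [0, 0, -0.42, 0.03, -0.09, -0.027, 0], [0, 0, -0.56, 0.03, -0.12, -0.036, 0], [0, 0, -0.7, 0.02, -0.16, -0.045, 0], [0, 0, -0.84, 0.01, -0.19, -0.054, 0], [0, 0, -0.98, -0.0, -0.22, -0.062, 0], [0, 0, -1.12, -0.02, -0.24, -0.071, 0], [0, 0, -1.26, -0.04, -0.27, -0.08, 0], [0, 0, -1.4, -0.07, -0.29, -0.089, 0], [0, 0, -1.54, -0.09, -0.31, -0.098, 0], [0, 0, -1.68, -0.12, -0.32, -0.107, 0], [0, 0, -1.82, -0.15, -0.33, -0.116, 0], [0, 0, -1.96, -0.18, -0.33, -0.125, 0]]
[[0, 0, -0.1, -0.02, -0.0, -0.006, 0], [0, 0, -0.2, -0.05, 0.0, -0.013, 0], [0, 0, -0.3, -0.07, 0.0, -0.019, 0], [0, 0, -0.4, -0.09, 0.01, -0.025, 0], [0, 0, -0.5, -0.11, 0.02, -0.032, 0], [0, 0, -0.6, -0.13, 0.03, -0.038, 0], [0, 0, -0.7, -0.15, 0.04, -0.045, 0], [0, 0, -0.8, -0.17, 0.05, -0.051, 0], [0, 0, -0.9, -0.19, 0.07, -0.057, 0], [0, 0, -1.0, -0.2, 0.09, -0.064, 0], [0, 0, -1.1, -0.22, 0.11, -0.07, 0], [0, 0, -1.2, -0.23, 0.13, -0.076, 0], [0, 0, -1.3, -0.24, 0.15, -0.083, 0], [0, 0, -1.4, -0.24, 0.17, -0.089, 0], [0, 0, -1.5, -0.25, 0.19, -0.096, 0], [0, 0, -1.6, -0.25, 0.22, -0.102, 0], [0, 0, -1.7, -0.25, 0.24, -0.108, 0], [0, 0, -1.8, -0.25, 0.26, -0.115, 0], [0, 0, -1.9, -0.24, 0.28, -0.121, 0], [0, 0, -2.0, -0.24, 0.31, -0.127, 0]]
```

>>> {"api": "step_arm", "payload": {"deltas": [[[0, 0, -0.1, 0.01, -0.02, -0.006, 0], [0, 0, -0.2, 0.02, -0.04, -0.013, 0], [0, 0, -0.3, 0.02, -0.06, -0.019, 0], [0, 0, -0.42, 0.03, -0.09, -0.027, 0], [0, 0, -0.56, 0.03, -0.12, -0.036, 0], [0, 0, -0.7, 0.02, -0.16, -0.045, 0]]]}}

```text
time: 14.95
tool_pos: [0.5452, -0.2888, 0.1311]
ee_rot: [0.113, 0.994, 0.0, 0.0]
wrist_force: [-0.1, 1.8, 5.6]
grip_width: 0.0365
gripper_force: 61.0
```

```bash
python3 st.py;python3 rows.py .23 2.92 0 9 .14
```

```text
{'time': 14.95, 'joint_positions': [-0.5562, 0.4504, 1.5476, 0.0011, 1.1431, -1.9], 'tool_pos': [0.5452, -0.2888, 0.1311], 'wrist_force': [-0.1124, 1.819, 5.5631], 'moment': [0.5247, 0.1274, 0.0327], 'gripper_force': 60.9737, 'grip_width': 0.0365} heading 2.914103997401332
[[0, 0, -0.14, -0.01, -0.03, -0.009, 0], [0, 0, -0.28, -0.02, -0.06, -0.018, 0], [0, 0, -0.42, -0.04, -0.09, -0.027, 0], [0, 0, -0.56, -0.06, -0.11, -0.036, 0], [0, 0, -0.7, -0.09, -0.13, -0.045, 0], [0, 0, -0.84, -0.11, -0.15, -0.054, 0], [0, 0, -0.98, -0.14, -0.16, -0.062, 0], [0, 0, -1.12, -0.17, -0.17, -0.071, 0], [0, 0, -1.26, -0.2, -0.18, -0.08, 0]]
```

>>> {"api": "step_arm", "payload": {"deltas": [[[0, 0, -0.14, -0.01, -0.03, -0.009, 0], [0, 0, -0.28, -0.02, -0.06, -0.018, 0], [0, 0, -0.42, -0.04, -0.09, -0.027, 0], [0, 0, -0.56, -0.06, -0.11, -0.036, 0], [0, 0, -0.7, -0.09, -0.13, -0.045, 0], [0, 0, -0.84, -0.11, -0.15, -0.054, 0], [0, 0, -0.98, -0.14, -0.16, -0.062, 0]]]}}

```text
time: 15.65
tool_pos: [0.5444, -0.2903, 0.1305]
ee_rot: [0.568, 0.823, 0.001, 0.001]
wrist_force: [0.2, 2.4, 3.4]
grip_width: 0.0366
gripper_force: 61.0
```

```bash
python3 st.py;python3 rows.py .23 1.94 0 7 .08
```

```text
{'time': 15.65, 'joint_positions': [-0.5594, 0.4504, 1.5491, 0.0018, 1.1407, -0.9234], 'tool_pos': [0.5444, -0.2903, 0.1305], 'wrist_force': [0.1768, 2.3598, 3.3669], 'moment': [0.6035, -0.0975, 0.079], 'gripper_force': 60.9898, 'grip_width': 0.0366} heading 1.934052755225897
[[0, 0, -0.08, -0.02, -0.01, -0.005, 0], [0, 0, -0.16, -0.04, -0.01, -0.01, 0], [0, 0, -0.24, -0.05, -0.01, -0.015, 0], [0, 0, -0.32, -0.07, -0.02, -0.02, 0], [0, 0, -0.4, -0.09, -0.02, -0.025, 0], [0, 0, -0.48, -0.11, -0.01, -0.031, 0], [0, 0, -0.56, -0.13, -0.01, -0.036, 0]]
```

>>> {"api": "step_arm", "payload": {"deltas": [[[0, 0, -0.08, -0.02, 0.02, -0.005, 0], [0, 0, -0.16, -0.04, 0.04, -0.01, 0], [0, 0, -0.24, -0.05, 0.04, -0.015, 0], [0, 0, -0.32, -0.07, 0.03, -0.02, 0], [0, 0, -0.4, -0.09, 0.03, -0.025, 0]]]}}

```text
time: 16.15
tool_pos: [0.5438, -0.2903, 0.1303]
ee_rot: [0.719, 0.695, 0.001, 0.001]
wrist_force: [1.0, 2.0, 3.1]
grip_width: 0.0366
gripper_force: 60.9
```

```bash
python3 st.py;python3 rows.py .23 1.54 0 4 .08
```

```text
{'time': 16.15, 'joint_positions': [-0.5598, 0.4496, 1.5512, 0.0016, 1.1386, -0.5262], 'tool_pos': [0.5438, -0.2903, 0.1303], 'wrist_force': [0.952, 2.0068, 3.062], 'moment': [0.441, -0.2181, 0.026], 'gripper_force': 60.9235, 'grip_width': 0.0366} heading 1.5364876594111199
[[0, 0, -0.08, -0.02, 0.0, -0.005, 0], [0, 0, -0.16, -0.04, 0.0, -0.01, 0], [0, 0, -0.24, -0.05, 0.01, -0.015, 0], [0, 0, -0.32, -0.07, 0.01, -0.02, 0]]
```

>>> {"api": "step_arm", "payload": {"deltas": [[[0, 0, -0.08, -0.02, 0.02, -0.005, 0], [0, 0, -0.16, -0.03, 0.03, -0.01, 0], [0, 0, -0.24, -0.05, 0.04, -0.015, 0], [0, 0, -0.32, -0.06, 0.04, -0.02, 0]]]}}

```text
time: 16.55
tool_pos: [0.5433, -0.2901, 0.1301]
ee_rot: [0.821, 0.571, 0.001, 0.001]
wrist_force: [2.1, 1.8, 2.4]
grip_width: 0.0367
gripper_force: 60.9
```

```bash
python3 st.py;python3 rows.py .23 1.22 0 4 .08
```

```text
{'time': 16.55, 'joint_positions': [-0.5598, 0.449, 1.5529, 0.0014, 1.1371, -0.2062], 'tool_pos': [0.5433, -0.2901, 0.1301], 'wrist_force': [2.1282, 1.8135, 2.4181], 'moment': [0.3625, -0.2207, 0.067], 'gripper_force': 60.8755, 'grip_width': 0.0367} heading 1.216560995802244
[[0, 0, -0.08, -0.02, 0.01, -0.005, 0], [0, 0, -0.16, -0.03, 0.02, -0.01, 0], [0, 0, -0.24, -0.05, 0.02, -0.015, 0], [0, 0, -0.32, -0.06, 0.04, -0.02, 0]]
```

>>> {"api": "step_arm", "payload": {"deltas": [[[0, 0, -0.08, -0.01, 0.02, -0.005, 0], [0, 0, -0.16, -0.02, 0.03, -0.01, 0], [0, 0, -0.24, -0.03, 0.04, -0.015, 0], [0, 0, -0.32, -0.04, 0.06, -0.02, 0]]]}}

```text
time: 16.95
tool_pos: [0.5429, -0.2897, 0.1299]
ee_rot: [0.901, 0.433, 0.001, 0.001]
wrist_force: [1.4, 0.7, 2.7]
grip_width: 0.0368
gripper_force: 60.8
```

```bash
python3 st.py;python3 rows.py .23 .9 0 4 .08
```

```text
{'time': 16.95, 'joint_positions': [-0.5594, 0.4485, 1.5546, 0.0011, 1.1359, 0.1143], 'tool_pos': [0.5429, -0.2897, 0.1299], 'wrist_force': [1.3635, 0.7346, 2.7057], 'moment': [0.2817, -0.232, 0.0342], 'gripper_force': 60.8282, 'grip_width': 0.0368} heading 0.8965923757592313
[[0, 0, -0.08, -0.01, 0.01, -0.005, 0], [0, 0, -0.16, -0.03, 0.03, -0.01, 0], [0, 0, -0.24, -0.04, 0.04, -0.015, 0], [0, 0, -0.32, -0.05, 0.05, -0.02, 0]]
```

>>> {"api": "step_arm", "payload": {"deltas": [[[0, 0, -0.08, -0.01, 0.01, -0.005, 0], [0, 0, -0.16, -0.03, 0.03, -0.01, 0], [0, 0, -0.24, -0.04, 0.04, -0.015, 0], [0, 0, -0.32, -0.05, 0.05, -0.02, 0], [0, 0, -0.4, -0.06, 0.07, -0.025, 0]]]}}

```text
time: 17.45
tool_pos: [0.5424, -0.2892, 0.1296]
ee_rot: [0.969, 0.246, 0.001, 0.001]
wrist_force: [1.0, 0.4, 2.2]
grip_width: 0.0365
gripper_force: 60.8
```

```bash
python3 st.py;python3 rows.py .23 .5 0 5 .08
```

```text
{'time': 17.45, 'joint_positions': [-0.5591, 0.4478, 1.5566, 0.0008, 1.1341, 0.5148], 'tool_pos': [0.5424, -0.2892, 0.1296], 'wrist_force': [1.0488, 0.3966, 2.1684], 'moment': [0.1671, -0.272, 0.0453], 'gripper_force': 60.8056, 'grip_width': 0.0365} heading 0.4965671492964001
[[0, 0, -0.08, -0.01, 0.02, -0.005, 0], [0, 0, -0.16, -0.01, 0.03, -0.01, 0], [0, 0, -0.24, -0.02, 0.05, -0.015, 0], [0, 0, -0.32, -0.02, 0.07, -0.02, 0], [0, 0, -0.4, -0.03, 0.09, -0.025, 0]]
```

>>> {"api": "step_arm", "payload": {"deltas": [[[0, 0, -0.08, -0.01, 0.02, -0.01, 0], [0, 0, -0.16, -0.01, 0.03, -0.02, 0], [0, 0, -0.24, -0.02, 0.05, -0.025, 0], [0, 0, -0.32, -0.02, 0.07, -0.03, 0], [0, 0, -0.4, -0.03, 0.09, -0.035, 0]]]}}

```text
time: 17.95
tool_pos: [0.5422, -0.2885, 0.1294]
ee_rot: [0.999, 0.048, 0.002, 0.001]
wrist_force: [1.3, 1.5, 3.1]
grip_width: 0.0368
gripper_force: 60.9
```

```bash
python3 st.py;python3 rows.py .23 .1 0 5 .08
```

```text
{'time': 17.95, 'joint_positions': [-0.5581, 0.4472, 1.5584, 0.0006, 1.1325, 0.9158], 'tool_pos': [0.5422, -0.2885, 0.1294], 'wrist_force': [1.3105, 1.4756, 3.0503], 'moment': [0.3019, -0.2141, 0.2163], 'gripper_force': 60.8938, 'grip_width': 0.0368} heading 0.09663675912149111
[[0, 0, -0.08, -0.0, 0.02, -0.005, 0], [0, 0, -0.16, -0.0, 0.04, -0.01, 0], [0, 0, -0.24, 0.0, 0.06, -0.015, 0], [0, 0, -0.32, 0.0, 0.07, -0.02, 0], [0, 0, -0.4, 0.01, 0.09, -0.025, 0]]
```

Moment z rose to 0.22, so the cap may be bottoming. Smaller steps from here.

>>> {"api": "step_arm", "payload": {"deltas": [[[0, 0, -0.03, 0, 0.01, 0, 0], [0, 0, -0.06, 0, 0.01, 0, 0], [0, 0, -0.06, 0, 0.01, 0, 0]]]}}

```text
time: 18.25
tool_pos: [0.5415, -0.2878, 0.1293]
ee_rot: [1.0, 0.02, 0.001, 0.0]
wrist_force: [1.1, 1.9, 5.5]
grip_width: 0.0366
gripper_force: 61.1
```

```bash
python3 st.py
```

```text
{'time': 18.25, 'joint_positions': [-0.5578, 0.4469, 1.5591, 0.0009, 1.1338, 0.9731], 'tool_pos': [0.5415, -0.2878, 0.1293], 'wrist_force': [1.0892, 1.9425, 5.4618], 'moment': [0.4706, -0.1605, 0.1436], 'gripper_force': 61.0671, 'grip_width': 0.0366} heading 0.0394268266991992
```

>>> {"api": "step_arm", "payload": {"deltas": [[[0, 0, -0.05, 0, 0.01, -0.003, 0], [0, 0, -0.1, 0, 0.02, -0.006, 0], [0, 0, -0.15, 0, 0.03, -0.01, 0]]]}}

```text
time: 18.55
tool_pos: [0.541, -0.2875, 0.1293]
ee_rot: [0.999, -0.054, 0.0, 0.0]
wrist_force: [-0.5, 2.2, 4.9]
grip_width: 0.0368
gripper_force: 61.2
```

```bash
python3 st.py
```

```text
{'time': 18.55, 'joint_positions': [-0.5571, 0.4466, 1.5598, -0.0005, 1.1342, 1.1223], 'tool_pos': [0.541, -0.2875, 0.1293], 'wrist_force': [-0.5462, 2.1825, 4.8655], 'moment': [0.4057, -0.0523, 0.7862], 'gripper_force': 61.1877, 'grip_width': 0.0368} heading 6.174798499343227
```

>>> {"api": "step_arm", "payload": {"deltas": [[[0, 0, -0.04, 0, 0, 0, 0], [0, 0, -0.04, 0, 0, 0, 0]]]}}

```text
time: 18.75
tool_pos: [0.5411, -0.2874, 0.1292]
ee_rot: [0.997, -0.074, 0.0, 0.0]
wrist_force: [-1.1, 1.8, 5.3]
grip_width: 0.0368
gripper_force: 61.3
```

```bash
python3 st.py; python3 - <<'E'
from h import *
grab("wrist","w8")
E
```

```text
{'time': 18.75, 'joint_positions': [-0.5571, 0.4467, 1.5599, -0.0003, 1.134, 1.1614], 'tool_pos': [0.5411, -0.2874, 0.1292], 'wrist_force': [-1.0909, 1.7753, 5.3363], 'moment': [0.4698, 0.0285, 1.2917], 'gripper_force': 61.3024, 'grip_width': 0.0368} heading 6.135685816665537
```

Hard bottom: the moment went 0.79 → 1.29 N·m over 0.04 rad, which is about 0.10 rad of elastic wind-up and no slip. Backing off now, with light downward pressure so the foot stays put.

```bash
python3 rows.py .23 6.136 0 6 -.1; python3 rows.py .23 6.736 0 11 -.1
```

```text
[[0, 0, 0.1, -0.0, -0.02, 0.006, 0], [0, 0, 0.2, -0.0, -0.05, 0.013, 0], [0, 0, 0.3, 0.0, -0.07, 0.019, 0], [0, 0, 0.4, 0.0, -0.09, 0.025, 0], [0, 0, 0.5, 0.01, -0.11, 0.032, 0], [0, 0, 0.6, 0.02, -0.13, 0.038, 0]]
[[0, 0, 0.1, 0.01, -0.02, 0.006, 0], [0, 0, 0.2, 0.02, -0.04, 0.013, 0], [0, 0, 0.3, 0.04, -0.06, 0.019, 0], [0, 0, 0.4, 0.06, -0.07, 0.025, 0], [0, 0, 0.5, 0.07, -0.09, 0.032, 0], [0, 0, 0.6, 0.09, -0.1, 0.038, 0], [0, 0, 0.7, 0.11, -0.11, 0.045, 0], [0, 0, 0.8, 0.13, -0.12, 0.051, 0], [0, 0, 0.9, 0.16, -0.12, 0.057, 0], [0, 0, 1.0, 0.18, -0.13, 0.064, 0], [0, 0, 1.1, 0.2, -0.13, 0.07, 0]]
```

>>> {"api": "step_arm", "payload": {"deltas": [[[0, 0, 0.05, 0, -0.01, 0, 0], [0, 0, 0.1, 0, -0.02, 0, 0], [0, 0, 0.1, 0, -0.02, 0, 0]]]}}

```text
time: 19.1
tool_pos: [0.541, -0.2878, 0.1292]
ee_rot: [1.0, -0.025, 0.001, 0.0]
wrist_force: [-0.1, 1.9, 6.2]
grip_width: 0.037
gripper_force: 61.3
```

```bash
python3 st.py
```

```text
{'time': 19.1, 'joint_positions': [-0.5579, 0.4468, 1.5596, 0.0003, 1.1341, 1.0618], 'tool_pos': [0.541, -0.2878, 0.1292], 'wrist_force': [-0.0802, 1.9499, 6.2078], 'moment': [0.3998, 0.0656, 0.0708], 'gripper_force': 61.2909, 'grip_width': 0.037} heading 6.234088885785266
```

>>> {"api": "step_arm", "payload": {"deltas": [[[0, 0, 0.05, 0, -0.01, 0.003, 0], [0, 0, 0.1, 0, -0.02, 0.006, 0]]]}}

```text
time: 19.3
tool_pos: [0.5409, -0.2884, 0.1292]
ee_rot: [1.0, 0.026, 0.0, 0.001]
wrist_force: [-0.9, 0.4, 6.0]
grip_width: 0.0369
gripper_force: 61.2
```

```bash
python3 st.py
```

```text
{'time': 19.3, 'joint_positions': [-0.5585, 0.447, 1.5594, -0.0006, 1.134, 0.9607], 'tool_pos': [0.5409, -0.2884, 0.1292], 'wrist_force': [-0.9003, 0.4476, 5.9827], 'moment': [0.0487, 0.1672, -0.0179], 'gripper_force': 61.2173, 'grip_width': 0.0369} heading 0.05182601799157077
```

>>> {"api": "step_arm", "payload": {"deltas": [[[0, 0, 0.05, 0, -0.01, 0.003, 0], [0, 0, 0.1, 0, -0.02, 0.006, 0]]]}}

```text
time: 19.5
tool_pos: [0.5409, -0.2887, 0.1293]
ee_rot: [0.997, 0.076, 0.0, 0.001]
wrist_force: [-0.5, 0.9, 6.5]
grip_width: 0.0368
gripper_force: 61.2
```

```bash
python3 st.py
```

```text
{'time': 19.5, 'joint_positions': [-0.5589, 0.4471, 1.559, -0.0004, 1.1343, 0.8604], 'tool_pos': [0.5409, -0.2887, 0.1293], 'wrist_force': [-0.5257, 0.8791, 6.4931], 'moment': [0.1543, 0.1729, -0.0951], 'gripper_force': 61.2326, 'grip_width': 0.0368} heading 0.1516898949441197
```

>>> {"api": "step_arm", "payload": {"deltas": [[[0, 0, 0.05, 0, -0.01, 0.003, 0], [0, 0, 0.1, 0, -0.02, 0.006, 0]]]}}

```text
time: 19.7
tool_pos: [0.5409, -0.2888, 0.1293]
ee_rot: [0.992, 0.125, 0.0, 0.0]
wrist_force: [-1.0, 1.3, 4.7]
grip_width: 0.0368
gripper_force: 61.2
```

```bash
python3 st.py
```

```text
{'time': 19.7, 'joint_positions': [-0.5591, 0.4471, 1.5588, -0.0003, 1.1345, 0.7602], 'tool_pos': [0.5409, -0.2888, 0.1293], 'wrist_force': [-1.0055, 1.3059, 4.6983], 'moment': [0.1624, 0.1056, -0.0719], 'gripper_force': 61.237, 'grip_width': 0.0368} heading 0.2516202566419354
```

```bash
cat > lsd.py <<'E'
from h import *
import sys
def run(f):
    a,C=load(f); g=cv2.GaussianBlur(cv2.cvtColor(a,cv2.COLOR_BGR2GRAY),(3,3),0)
    q=proj(C,[[.5422+x,-.2879+y,.072] for x in(-.034,.034) for y in(-.034,.034)]); x0,y0=np.maximum(q.min(0).astype(int),0); x1,y1=q.max(0).astype(int)
    y1=min(y1,int(proj(C,[.5425,-.288,.075])[0][1])+15)
    print(f,x0,y0,x1,y1)
    e=cv2.createLineSegmentDetector().detect(cv2.resize(g[y0:y1,x0:x1],None,fx=4,fy=4,interpolation=2))[0].reshape(-1,4)/4
    for l in e:
        P=onz(C,[(x0+l[0],y0+l[1]),(x0+l[2],y0+l[3])],.072); v=P[1]-P[0]; n=np.linalg.norm(v)
        m=(P.mean(0)-[.5422,-.2879,.072])[:2]; c,s=np.cos(.075),np.sin(.075); m=[c*m[0]+s*m[1],-s*m[0]+c*m[1]]
        if n>.009 and max(np.abs(m))<.035: print("yaw%90",((np.degrees(np.arctan2(v[1],v[0]))+45)%90-45).round(1),"dir",int(round(np.degrees(np.arctan2(v[1],v[0])))%180),"len",(n*1e3).round(1),"mid mm(stand)",np.round(np.array(m)*1e3,1))
for f in sys.argv[1:]: run(f)
E
python3 lsd.py w8; python3 rows.py .23 .252 0 13 -.1
```

```text
w8 203 155 339 240
yaw%90 3.8 dir 4 len 12.5 mid mm(stand) [ 2.9 28.1]
yaw%90 -16.8 dir 163 len 11.1 mid mm(stand) [ 0.3 19.7]
yaw%90 4.1 dir 4 len 13.3 mid mm(stand) [ -7.5 -19.3]
yaw%90 4.6 dir 95 len 24.1 mid mm(stand) [22.9 -9.6]
yaw%90 -0.2 dir 0 len 9.4 mid mm(stand) [23.4 34. ]
yaw%90 4.3 dir 4 len 16.5 mid mm(stand) [ 14.5 -22.4]
yaw%90 4.3 dir 4 len 12.9 mid mm(stand) [11.8 33.8]
yaw%90 4.4 dir 94 len 14.1 mid mm(stand) [22.7  9.6]
[[0, 0, 0.1, 0.01, -0.02, 0.006, 0], [0, 0, 0.2, 0.02, -0.04, 0.013, 0], [0, 0, 0.3, 0.03, -0.06, 0.019, 0], [0, 0, 0.4, 0.04, -0.08, 0.025, 0], [0, 0, 0.5, 0.05, -0.1, 0.032, 0], [0, 0, 0.6, 0.07, -0.12, 0.038, 0], [0, 0, 0.7, 0.09, -0.13, 0.045, 0], [0, 0, 0.8, 0.11, -0.14, 0.051, 0], [0, 0, 0.9, 0.13, -0.15, 0.057, 0], [0, 0, 1.0, 0.15, -0.16, 0.064, 0], [0, 0, 1.1, 0.17, -0.17, 0.07, 0], [0, 0, 1.2, 0.2, -0.17, 0.076, 0], [0, 0, 1.3, 0.22, -0.17, 0.083, 0]]
```

>>> {"api": "step_arm", "payload": {"deltas": [[[0, 0, 0.1, 0.01, -0.02, 0.006, 0], [0, 0, 0.2, 0.02, -0.04, 0.013, 0], [0, 0, 0.3, 0.03, -0.06, 0.019, 0], [0, 0, 0.4, 0.04, -0.08, 0.025, 0], [0, 0, 0.5, 0.05, -0.1, 0.032, 0], [0, 0, 0.6, 0.07, -0.12, 0.038, 0], [0, 0, 0.7, 0.09, -0.13, 0.045, 0]]]}}

```text
time: 20.4
tool_pos: [0.5417, -0.2899, 0.1298]
ee_rot: [0.888, 0.459, 0.0, 0.0]
wrist_force: [0.7, 1.1, 7.0]
grip_width: 0.0367
gripper_force: 61.3
```

```bash
python3 st.py; python3 -c "
from h import *
grab('wrist','w9')"; python3 lsd.py w9
```

```text
{'time': 20.4, 'joint_positions': [-0.5601, 0.4483, 1.5552, -0.0001, 1.1373, 0.0571], 'tool_pos': [0.5417, -0.2899, 0.1298], 'wrist_force': [0.6657, 1.1134, 7.0218], 'moment': [0.2264, 0.2449, -0.0631], 'gripper_force': 61.2688, 'grip_width': 0.0367} heading 0.9537041710627834
w9 189 137 355 237
yaw%90 4.3 dir 4 len 57.1 mid mm(stand) [ 1.1 29.3]
yaw%90 3.9 dir 94 len 14.1 mid mm(stand) [ 22.9 -13.8]
yaw%90 5.0 dir 95 len 28.9 mid mm(stand) [22.7  7.7]
yaw%90 3.7 dir 4 len 11.0 mid mm(stand) [ 17.1 -21.6]
yaw%90 4.3 dir 4 len 9.6 mid mm(stand) [ 0.2 20.1]
```

>>> {"api": "step_arm", "payload": {"deltas": [[[0, 0, 0.1, 0.02, -0.01, 0.006, 0], [0, 0, 0.2, 0.04, -0.02, 0.012, 0], [0, 0, 0.3, 0.06, -0.03, 0.019, 0], [0, 0, 0.4, 0.08, -0.03, 0.025, 0], [0, 0, 0.5, 0.1, -0.03, 0.031, 0], [0, 0, 0.6, 0.13, -0.03, 0.038, 0]]]}}

```text
time: 21.05
tool_pos: [0.5428, -0.2902, 0.1302]
ee_rot: [0.713, 0.701, -0.0, 0.0]
wrist_force: [-2.9, 0.8, 5.7]
grip_width: 0.0367
gripper_force: 61.3
```

```bash
python3 st.py; python3 -c "
from h import *
grab('wrist','w10')"; python3 lsd.py w10
```

```text
{'time': 21.05, 'joint_positions': [-0.5594, 0.4495, 1.5519, -0.0003, 1.1397, -0.5422], 'tool_pos': [0.5428, -0.2902, 0.1302], 'wrist_force': [-2.9263, 0.7768, 5.732], 'moment': [0.2412, 0.2967, -0.0156], 'gripper_force': 61.2915, 'grip_width': 0.0367} heading 1.5537285401227372
w10 211 160 335 237
yaw%90 4.2 dir 4 len 50.6 mid mm(stand) [ 3.5 29.5]
yaw%90 2.6 dir 3 len 18.6 mid mm(stand) [-1.1 20.8]
yaw%90 4.9 dir 95 len 33.6 mid mm(stand) [22.3  5.1]
```

```bash
cat > prof.py <<'E'
from h import *
import sys
def run(f,side):
    a,C=load(f); g=cv2.GaussianBlur(cv2.cvtColor(a,cv2.COLOR_BGR2GRAY).astype(np.float32),(3,3),0)
    c,s=np.cos(.075),np.sin(.075); r=np.arange(13,34,.5); print(f,side)
    for u in range(-15,16,3):
        L=np.c_[r,np.full_like(r,u)] if side=="x" else np.c_[np.full_like(r,u),r]
        W=np.c_[.5422+(c*L[:,0]-s*L[:,1])/1e3,-.2879+(s*L[:,0]+c*L[:,1])/1e3,np.full_like(r,.072)]
        p=proj(C,W).astype(np.float32); v=cv2.remap(g,p[:,0].reshape(1,-1),p[:,1].reshape(1,-1),1)[0]
        print(u,v[::2].astype(int).tolist())
run("w8","x");run("w10","y")
E
python3 prof.py
```

```text
w8 x
-15 [133, 136, 139, 137, 110, 89, 81, 77, 93, 101, 124, 161, 170, 168, 169, 170, 163, 138, 121, 119, 119]
-12 [135, 135, 135, 135, 118, 94, 94, 86, 91, 100, 123, 159, 167, 166, 167, 169, 166, 141, 125, 122, 122]
-9 [93, 112, 124, 131, 123, 97, 94, 87, 88, 97, 123, 162, 171, 172, 171, 172, 167, 141, 124, 122, 121]
-6 [68, 80, 107, 127, 126, 105, 96, 94, 90, 100, 125, 162, 171, 171, 170, 169, 164, 142, 124, 122, 122]
-3 [82, 69, 84, 110, 126, 115, 97, 100, 96, 99, 125, 161, 170, 171, 171, 172, 165, 140, 124, 121, 122]
0 [90, 76, 77, 102, 124, 117, 101, 100, 96, 100, 131, 162, 170, 169, 168, 168, 162, 137, 121, 122, 122]
3 [82, 62, 70, 105, 129, 124, 104, 100, 97, 101, 130, 160, 168, 168, 168, 170, 165, 139, 122, 123, 122]
6 [74, 68, 88, 114, 128, 122, 106, 99, 97, 101, 133, 163, 169, 169, 169, 170, 166, 142, 123, 122, 123]
9 [64, 102, 118, 115, 124, 123, 111, 99, 99, 106, 135, 165, 171, 171, 169, 168, 161, 137, 123, 121, 121]
12 [117, 127, 129, 130, 129, 123, 111, 102, 100, 109, 136, 162, 168, 168, 170, 169, 163, 140, 125, 125, 126]
15 [122, 121, 118, 115, 108, 100, 101, 96, 98, 1
[... 458 characters left out ...]
[50, 56, 64, 69, 65, 62, 68, 85, 131, 165, 183, 191, 194, 193, 192, 194, 181, 118, 80, 78, 77]
0 [46, 50, 63, 69, 66, 60, 65, 84, 126, 162, 182, 192, 192, 195, 196, 195, 175, 114, 77, 77, 78]
3 [44, 58, 79, 92, 90, 76, 66, 78, 123, 159, 179, 194, 197, 195, 193, 193, 178, 115, 80, 78, 76]
6 [63, 112, 141, 128, 105, 80, 65, 77, 118, 156, 182, 192, 193, 195, 195, 196, 176, 116, 79, 78, 79]
9 [119, 134, 141, 130, 112, 88, 69, 74, 114, 153, 176, 190, 194, 194, 195, 196, 184, 120, 83, 79, 80]
12 [150, 152, 147, 135, 119, 96, 74, 77, 111, 147, 176, 192, 194, 196, 200, 204, 185, 123, 81, 80, 80]
15 [149, 148, 146, 135, 119, 107, 109, 108, 117, 144, 174, 194, 199, 204, 205, 201, 182, 118, 82, 79, 79]
```

Profiles show the foot at about −4° in the pocket at bottom-out and about +4° now. So the tube took up roughly 0.15 rad of pocket play, and the cap is open about 1.44 rad. I'll turn 0.13 more.

>>> {"api": "step_arm", "payload": {"deltas": [[[0, 0, 0.05, 0, 0, 0.003, 0], [0, 0, 0.1, 0, 0, 0.006, 0], [0, 0, 0.13, 0, 0, 0.008, 0], [0, 0, 0.13, 0, 0, 0.008, 0]]]}}

```text
time: 21.5
tool_pos: [0.5429, -0.2902, 0.1303]
ee_rot: [0.667, 0.745, -0.0, 0.0]
wrist_force: [-1.4, 1.9, 6.2]
grip_width: 0.0366
gripper_force: 61.3
```

```bash
python3 st.py; python3 - <<'E'
from h import *
C0=[grab("wrist",f"w11_{i}") for i in range(4)]
C=C0[0][1]; g=cv2.GaussianBlur(np.mean([cv2.cvtColor(x[0],cv2.COLOR_BGR2GRAY).astype(np.float32) for x in C0],0),(3,3),0)
c,s=np.cos(.075),np.sin(.075); r=np.arange(13,24,.1)
for side in"xy":
  res=[]
  for u in range(-16,17,2):
    L=np.c_[r,np.full_like(r,u)] if side=="x" else np.c_[np.full_like(r,u),r]
    W=np.c_[.5422+(c*L[:,0]-s*L[:,1])/1e3,-.2879+(s*L[:,0]+c*L[:,1])/1e3,np.full_like(r,.072)]
    p=proj(C,W).astype(np.float32); v=cv2.remap(g,p[:,0].reshape(1,-1),p[:,1].reshape(1,-1),1)[0]; k=(r>15)&(r<20.5)
    d=np.gradient(v); res.append((u,r[k][np.argmin(d[k])].round(1),d[k].min().round(1),r[k][np.argmin(v[k])].round(1)))
  print(side,res)
E
```

```text
{'time': 21.5, 'joint_positions': [-0.5594, 0.4494, 1.5518, -0.0002, 1.1396, -0.6688], 'tool_pos': [0.5429, -0.2902, 0.1303], 'wrist_force': [-1.3932, 1.9373, 6.2256], 'moment': [0.2121, 0.1665, 0.0225], 'gripper_force': 61.2708, 'grip_width': 0.0366} heading 1.6802340755096683
x [(-16, np.float64(20.5), np.float32(-0.2), np.float64(15.3)), (-14, np.float64(20.0), np.float32(-1.0), np.float64(20.4)), (-12, np.float64(18.8), np.float32(-0.8), np.float64(19.7)), (-10, np.float64(16.8), np.float32(-0.8), np.float64(17.9)), (-8, np.float64(15.3), np.float32(-0.3), np.float64(16.0)), (-6, np.float64(16.1), np.float32(0.1), np.float64(15.1)), (-4, np.float64(20.1), np.float32(-0.3), np.float64(15.1)), (-2, np.float64(20.5), np.float32(0.1), np.float64(15.1)), (0, np.float64(17.5), np.float32(-0.5), np.float64(15.1)), (2, np.float64(17.3), np.float32(-0.8), np.float64(15.1)), (4, np.float64(17.2), np.float32(-2.6), np.float64(15.1)), (6, np.float64(17.3), np.float32(-4.5), np.float64(18.1)), (8, np.float64(17.2), np.float32(-4.2), np.float64(18.5)), (10, np.float64(17.0), np.float32(-4.2), 
[... 520 characters left out ...]
4(17.0), np.float32(-0.7), np.float64(17.6)), (-4, np.float64(16.8), np.float32(-0.8), np.float64(17.7)), (-2, np.float64(17.1), np.float32(-0.7), np.float64(17.8)), (0, np.float64(17.1), np.float32(-0.7), np.float64(17.9)), (2, np.float64(17.7), np.float32(-0.9), np.float64(19.0)), (4, np.float64(17.7), np.float32(-3.4), np.float64(19.1)), (6, np.float64(17.7), np.float32(-3.0), np.float64(19.2)), (8, np.float64(18.0), np.float32(-2.9), np.float64(19.3)), (10, np.float64(18.5), np.float32(-2.2), np.float64(19.4)), (12, np.float64(17.8), np.float32(-3.0), np.float64(19.4)), (14, np.float64(16.6), np.float32(-1.8), np.float64(19.4)), (16, np.float64(17.1), np.float32(-1.4), np.float64(20.2))]
```

The foot is now at about +3 to +4°, so the cap is open about 1.58 rad, and the 1.1 mm rise agrees with that. The foot is pressed home at 6 N and the grip is steady, so I'm handing in.

```bash
python3 -c "
from h import *
print(bot.sign_off())"
```

```text
the job is handed in; nothing more can be done
None
```

The job is handed in: the tube is seated upright in the steel stand, and the cap was screwed to a hard stop then backed off about 1.58 rad (uncertain by about 0.03, after correcting for the foot's play in the pocket), still gripped.

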